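# Load the coating cell and latch its guard door

## Task

Stand the flanged aluminium sleeve on the spindle inside the open guard cell so that it sits all the way down on the turntable, and let go of it. Then swing the cell's door shut without slamming and push it gently, feeling for the latch, until the sprung tongue rides over its pin and snaps in, so that the door stays shut when you let go. Ease off as soon as it is home and do not jam it hard against its stop. Leave the ring, the jar and the brush alone.

Things in the scene. Friction and masses are not known exactly. Their poses are not given: they have to be found in the camera images.
- sleeve: Loose aluminium tube, 58 mm tall, 37 mm outside, 29 mm bore right through, flange 46 mm wide and 5 mm thick at the bottom, 0.08 to 0.17 kg. Starts upright on the bench. Origin: centre of its underside, z along the tube.
- cell: Fixed guard cell, open on top, on a 6 mm base 220 mm (its x, from -115 to +105) by 230 mm (its y). Side walls 6 mm thick, 70 mm high at y = +95 and -95 mm, back lip 32 mm high at x = +95 mm, turntable disc 68 mm wide round the spindle. The door closes its front (-x side, towards the robot). Origin: centre of the base's underside, z up.
- spindle_seat (a point): Centre of the turntable's top face, on the spindle's axis, 18 mm above the base's underside, at x = +12, y = 0 mm of the cell. The spindle rises 24 mm from it, 22 mm thick with a coned tip. The underside of the seated sleeve is at this point.
- door (a joint): Door angle, rad: 0 = nominally shut (parallel to the cell's y), positive = free edge swung out towards the cell's -x (the robot). Latched, it rests somewhere between -0.105 and +0.105; unlatched, the bumper pushes it back out beyond 0.2. Faster than 2 rad/s is slamming, over 20 N on door or cell is too hard.
- door_hinge (a point): Point on the door's vertical hinge axis, level with the base's underside, at x = -85, y = +80 mm of the cell; its axes turn with the door. The door, 0.18 to 0.35 kg, is an aluminium panel 8 mm thick, 10 to 72 mm above this point; its free edge is 150 mm from the axis along its own -y; its outer face lies 6 mm in front of the axis (own -x).
- push_pad (a point): Centre of the outer face of a black rubber push pad, 36 mm square and 3 mm thick, on the door's front near its free edge: 127 mm from the hinge axis, 52 mm above the base's underside, its face 9 mm in front of the hinge axis. Its axes turn with the door: -x points out of the face.
- tongue_edge (a point): Middle of the door's free edge, 50 mm up; the sprung steel tongue (16 mm high) juts out 10 mm here, back sloped 45 degrees, front flat. Closing, the slope meets the pin 14 mm (at the edge) before the latched place; the push at the pad rises to 7 to 11 N, eases to 2 to 5 N on the crest and to about 0 as the tongue snaps in, then 3 to 4 N; 2 mm on, the hard stop.
- keeper_nominal (a point): On the cell (not on the keeper), 50 mm up, where the keeper's pin would stand if the door latched at joint zero. Keeper: dark steel block with an upright pin 8 mm thick, 70 mm high, a rubber stop and a bumper that pushes the door outwards with 1 to 3 N over the last 42 mm. Its depth is set cell by cell, up to 15 mm to front or back of here, told by no pose.
- ring_block: Bystander: plaster-coloured ring 100 mm wide, 45 mm high. Origin: centre of its underside.
- paint_jar: Bystander: white jar 64 mm wide, 75 mm high. Origin: centre of its underside.
- brush: Bystander: paint brush lying on the bench. Origin: on its underside.
Things that resemble listed ones, but are neither listed nor needed, are in the scene too. Leave any red look-alike of the sleeve alone.

How it is judged:
On the way, in this order (a step that is already met when the one before it is completed fails the run):
1. the sleeve stands fully down on the spindle, released, while the door is still open (horizontal distance between sleeve and spindle_seat below 0.005 m and z of sleeve in the frame of spindle_seat below 0.003 m and angle between sleeve's own z axis and vertical below 0.06 rad and contact force between the fingers and sleeve below 0.1 N and value of joint door above 0.3 rad), for 0.2 s.
2. the door is pushed shut to where it latches (value of joint door below 0.14 rad), for 0.1 s.
At the end, for the whole second after the job is handed in: The door stays shut by its latch (joint below 0.14 rad, where only a latched door can rest) and the sleeve stands upright (within 0.06 rad), at rest, on the spindle within 5 mm of its axis and 3 mm of the turntable (value of joint door below 0.14 rad and horizontal distance between sleeve and spindle_seat below 0.005 m and z of sleeve in the frame of spindle_seat below 0.003 m and angle between sleeve's own z axis and vertical below 0.06 rad and linear speed of sleeve below 0.02 m/s); the robot touches nothing.
It fails at once if the robot presses on the cell or its door with more than 20 N (contact force between any of the arm, the fingers and cell above 20 N).
It fails at once if the door is slammed (closing faster than 2 rad/s) (velocity of joint door below -2 rad/s).
It fails at once if the ring, jar or brush is moved by more than 20 mm (distance of any of ring_block, paint_jar, brush from where it was at the start of the episode above 0.02 m).
It also fails if it takes over 72 s, if anything falls off the work surface, if the arm or the gripper's body presses on something with over 40 N, if the wrist force passes 120 N, or if a joint passes its speed limit or range.

## Robot

A 6-joint arm with a two-finger parallel gripper is mounted at the origin on the work surface. World frame = base frame: x ahead of the robot, y to its left, z up, the work surface at z = 0. Lengths are in m, angles in rad, forces in N, time in s.
With the tool pointing down it reaches from about 0.35 to 0.975 m from the base axis. Payload 4.9 kg.
Tool frame: the origin (TCP) lies between the finger pads; the fingertips stand 22 mm ahead of it and the grasp point (between the pads) lies 3 mm ahead of it; z points along the fingers, y is the line along which they close (so a half turn about z gives the same grasp; the last joint's range is limited). The gripper opens to 85 mm and grips with 20 to 120 N. Pads are 22 mm wide; open, the fingers measure 114 mm over their backs; the gripper's body (76 mm by 85 mm) begins 54 mm behind the grasp point. The pads swing forward as they close: fully open they stand 13 mm farther back than shut.
Start: joints at [1.158, 0.053, 1.613, -0, 1.476, -0.119], TCP at [0.181, 0.598, 0.253] pointing down, gripper open.
Joint ranges: [-3.01, 3.01], [-1.01, 2.22], [0.06, 2.58], [-1.02, 4.17], [0.09, 2.62], [-3.14, 3.14]. Speed limits (rad/s): [2.57, 2.57, 3.14, 3.14, 3.14, 3.14].

## Interface

Orientations are given as a unit quaternion [w, x, y, z].
In Python, from plant import state, grab_frame, get_calibration, job_done, recognise, regions_of gives the robot as it stands.
- The arm moves only by the tool apply_moves, never from a script. Its argument "targets" is a list of rows, each an object with "translation": the shift along the tool's x, y, z normalised to -1 to 1, where 1 is 100 mm, a list of three; "twist": the turn about the tool's z normalised to -1 to 1, where 1 is 0.1 rad; "hand": the opening, from 0 (shut) to 1 (fully open). A call has 1 to 8 rows; each row shifts and turns the commanded pose from where the row before left it, along the tool's axes as they then stand; what a row does not reach is not made up. A row lasts 1/10 s, in which the tool goes at most 50 mm and 8.59 degrees, less where a joint would pass 70% of its speed; a pose out of reach is approached as far as the arm can. A call with a number of a shift or a turn outside -1 to 1 is refused whole. A call with a gripper value outside its range is refused whole. The fingers move at their own pace and stop on an object; the grip force is fixed at half the most. Time passes only in rows, so rows that do not move let the fingers close. It gives the time, the measured TCP pose, the force, the opening and the grip force at its end, in the units of the state.
- state(): the state, without advancing time (a new reading comes with each control period).
- grab_frame(name): name is "scene" or "top" or "wrist"; returns the picture (400x640x3 uint8, red, green, blue); there is no depth.
- get_calibration(name): a dict with "camera_matrix" (3x3 intrinsics, pixels), "D" ([k1, k2, p1, p2, k3] as OpenCV has them; the pictures are not rectified), "pose" (4x4, takes a point from camera to world coordinates). Camera axes: x right, y up, looking along -z (the intrinsics and any distortion apply to the point x, -y, -z); pixel columns grow to the right and rows downward; lengths in m; the calibration is good to about 2 mm. A picture is of the moment at which its call begins: read the wrist's pose just before it. get_calibration takes no time and is no camera call; for the wrist camera it gives the pose at the moment of the call.
- job_done(): hands the job in; it is judged then, once.
Trained networks look in the newest picture that a camera, given by its name, has taken for a name from the list of things; names that differ only in an ending like _2 or _b are one class to them, and where a whole thing is asked for, a point or a joint stands for the part that bears it (a point fixed in the world has none). Each returns a list of dicts, best first, with "score" (0 to 1); they miss things now and then, are a little off and sometimes report something else, mostly with a low value. They report only what shows in the picture. A call takes as long as a camera call. They do not tell look-alikes from the thing itself.
- recognise(camera, query): "point" ([x, y, z] in m, in world coordinates, good to about 4 mm: the middle of the surface that is visible of it).
- regions_of(camera, query): "pixels" (400x640 bool, what is visible of it).
The state is a dict: "time": time; "joint_pos": joint angles; "joint_vel": joint speeds; "joint_efforts": joint torques, N m; "tool_pos": TCP position; "tool_rot": TCP orientation; "contact_force": force on the tool from outside, world axes, zero at the start; "ft_torque": the same for the moment, N m; "gripper_width": opening from 0.0 (shut) to 1.0 (fully open); "grasp_force": force on a finger pad.
Only numpy, scipy, OpenCV 4.12 (cv2) and the standard library are available. Lean on these libraries where they do the work, as an engineer would, in place of code of your own. Each camera call takes 0.05 s, during which the arm holds its last target. There are 200 camera calls.

## Working session

There is one attempt and no reset: what is moved stays moved. The work goes in short steps, Python scripts to look and compute and a tool call to move; the robot and the scene stay as the last step left them, time stands still between calls to the robot, and variables do not carry over. Pictures are saved under pics/ and viewed, at most 10 in all, crops included, and the job is handed in when it is done.

Besides the shell and the picture viewer there is one more tool, called after "Call:" by a JSON object that holds its "method" and its "body", one argument or row to a line. apply_moves: Moves the arm, as the interface text tells. Its arguments: {"type":"object","properties":{"targets":{"type":"array"}},"required":["targets"]}

```bash
mkdir -p pics
cat > h.py <<'E'
import numpy as np, cv2
from plant import *
def px(cal,P):
    T=np.linalg.inv(np.array(cal['pose'])); p=(T[:3,:3]@np.atleast_2d(P).T).T+T[:3,3]
    return cv2.projectPoints((p*[1,-1,-1]).reshape(-1,1,3),np.zeros(3),np.zeros(3),np.array(cal['camera_matrix']),np.array(cal['D']))[0].reshape(-1,2)
def ray(cal,uv,z):
    n=cv2.undistortPoints(np.array(uv,float).reshape(-1,1,2),np.array(cal['camera_matrix']),np.array(cal['D'])).reshape(-1,2)
    T=np.array(cal['pose']); d=(T[:3,:3]@np.c_[n[:,0],-n[:,1],-np.ones(len(n))].T).T
    o=T[:3,3]; return o+d*((z-o[2])/d[:,2])[:,None]
def save(n,im): cv2.imwrite('pics/'+n,im[:,:,::-1])
E
python3 - <<'E'
from h import *
ims=[grab_frame(c) for c in('scene','top')]
save('a.png',cv2.resize(np.vstack(ims),(480,600)) if 0 else ims[0]); save('b.png',ims[1])
for c in('scene','top'):
    print(c,np.round(np.array(get_calibration(c)['pose']),3).tolist())
    for q in('sleeve','cell','door','push_pad','tongue_edge','ring_block','paint_jar','brush'):
        print(q,[(round(r['score'],2),np.round(r['point'],3).tolist(),px(get_calibration(c),r['point']).round().tolist()) for r in recognise(c,q)[:3]])
print(state())
E
```

```text
scene [[0.216, -0.576, 0.788, 1.55], [0.976, 0.11, -0.186, -0.269], [0.02, 0.81, 0.587, 0.841], [0.0, 0.0, 0.0, 1.0]]
sleeve [(0.91, [0.546, -0.284, 0.04], [[230.0, 224.0]]), (0.57, [0.438, -0.297, 0.036], [[222.0, 201.0]]), (0.55, [0.379, -0.241, 0.036], [[241.0, 187.0]])]
cell [(0.79, [0.636, 0.01, 0.014], [[350.0, 240.0]])]
door [(0.73, [0.486, 0.002, 0.048], [[334.0, 196.0]])]
push_pad [(0.58, [0.488, 0.003, 0.046], [[335.0, 196.0]])]
tongue_edge []
ring_block [(0.74, [0.694, -0.288, 0.046], [[231.0, 262.0]])]
paint_jar [(0.64, [0.506, 0.335, 0.049], [[451.0, 186.0]])]
brush [(0.73, [0.49, -0.003, 0.052], [[333.0, 195.0]]), (0.65, [0.493, -0.415, 0.013], [[178.0, 226.0]])]
top [[0.03, 0.992, -0.122, 0.4], [-0.999, 0.033, 0.021, -0.008], [0.025, 0.121, 0.992, 1.176], [0.0, 0.0, 0.0, 1.0]]
sleeve [(0.81, [0.426, -0.29, 0.035], [[418.0, 244.0]]), (0.77, [0.363, -0.233, 0.038], [[395.0, 268.0]]), (0.76, [0.529, -0.274, 0.033], [[412.0, 203.0]])]
cell [(0.72, [0.621, 0.005, 0.004], [[303.0, 166.0]]), (0.58, [0.484, 0.334, 0.076], [[166.0, 211.0]])]
door [(0.72, [0.474, -0.011, 0.071],
[... 337 characters left out ...]
joint_pos': array([ 1.15798276e+00,  5.26850101e-02,  1.61289543e+00,  6.99896001e-06,
        1.47599787e+00, -1.19020689e-01]), 'joint_vel': array([-0.00056048, -0.00062679,  0.00129201, -0.0009227 ,  0.00134848,
        0.00017283]), 'joint_efforts': array([ 3.17627009e-04, -3.93676436e+01, -3.70469999e+01, -9.75950934e-05,
        4.50277994e-04,  6.71205129e-06]), 'tool_pos': array([0.1809941 , 0.59820218, 0.25331561]), 'tool_rot': array([-1.47648590e-06,  1.46369034e-01,  9.89230057e-01,  7.83570913e-06]), 'contact_force': array([-0.72514972, -0.66108098, -0.26787437]), 'ft_torque': array([-0.03979416,  0.01772752,  0.00923591]), 'grasp_force': 0.0, 'gripper_width': 1.0003448788594635}
```

View pics/a.png

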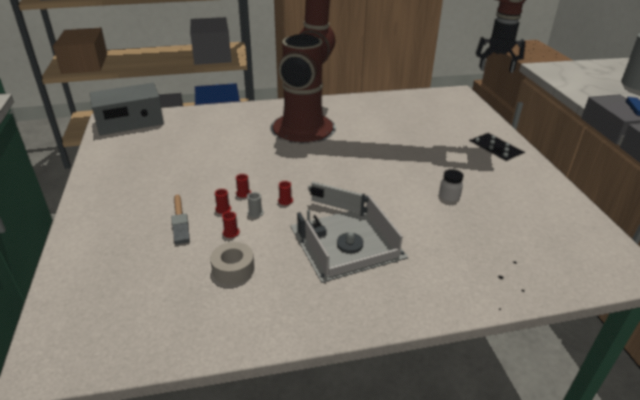

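View pics/b.png

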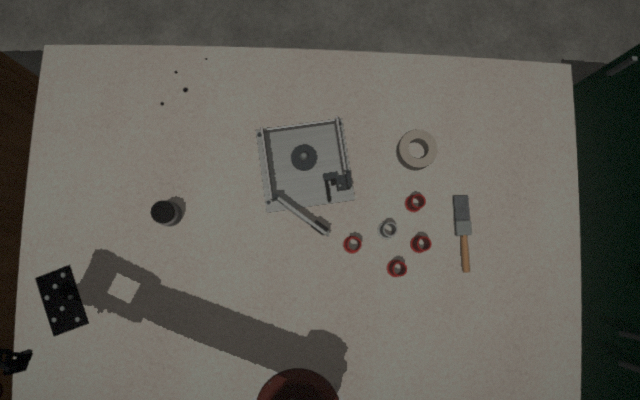

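Top view: the silver sleeve is at (388,229) among four red ones. The cell is at about (305,160), with its spindle at (304,157). The door is open from the hinge at (278,195) to its free edge at (327,232), and the keeper is near (338,182).

```bash
cat >> h.py <<'E'
from scipy.spatial.transform import Rotation as R
def rot(): q=np.array(state()['tool_rot']); return R.from_quat(q[[1,2,3,0]])
def go(P,dirw=None):
    s=state(); r=rot(); M=r.as_matrix()
    d=M.T@(np.array(P)-s['tool_pos']); print('shift units',np.round(d*10,4),'y-axis',np.round(M[:,1],4), 'z',np.round(M[:,2],4))
    if dirw is not None:
        a=M.T@np.r_[dirw,0]; a=a if a[1]>0 else -a; print('twist units',10*np.arctan2(-a[0],a[1]))
E
python3 - <<'E'
from h import *
c=get_calibration('top')
print(ray(c,[[388,229],[353,243],[397,268],[421,243],[415,202]],.058).round(3).tolist())
print('spindle',ray(c,[[304,157]],.03).round(3), 'hinge,edge',ray(c,[[278,195],[327,232]],.072).round(3).tolist(),'base corners',ray(c,[[268,212],[355,203],[257,128],[343,117]],.006).round(3).tolist())
w=get_calibration('wrist'); s=state(); M=rot().as_matrix()
print(w); T=np.array(w['pose']); print('cam in tool',M.T@(T[:3,3]-s['tool_pos']), (M.T@T[:3,:3]).round(3))
go([.56,-.07,.36],[0,1])
E
```

```text
[[0.459, -0.209, 0.058], [0.423, -0.124, 0.058], [0.365, -0.233, 0.058], [0.427, -0.292, 0.058], [0.529, -0.276, 0.058]]
spindle [[0.638 0.004 0.03 ]] hinge,edge [[0.533, 0.063, 0.072], [0.447, -0.059, 0.072]] base corners [[0.496, 0.091, 0.006], [0.527, -0.132, 0.006], [0.717, 0.13, 0.006], [0.755, -0.096, 0.006]]
{'camera_matrix': array([[309.67914788,   0.        , 322.14914842],
       [  0.        , 309.67914788, 203.41800456],
       [  0.        ,   0.        ,   1.        ]]), 'D': array([-0.02055891,  0.        ,  0.        ,  0.        ,  0.        ]), 'pose': array([[ 2.88893287e-01, -9.07868692e-01, -3.03834011e-01,
         1.04206834e-01],
       [ 9.57361264e-01,  2.74051621e-01,  9.14063447e-02,
         6.21381122e-01],
       [ 2.81244467e-04, -3.17285592e-01,  9.48329992e-01,
         3.73399592e-01],
       [ 0.00000000e+00,  0.00000000e+00,  0.00000000e+00,
         1.00000000e+00]])}
cam in tool [ 8.02100127e-02 -4.88795038e-05 -1.20083563e-01] [[ 0.001  0.948  0.317]
 [ 1.    -0.001 -0.   ]
 [-0.     0.317 -0.948]]
shift units [-5.5627 -5.2982 -1.067 ] y-axis [0.2896 0.9572 0.    ] z [-0.  0. -1.]
twist units -2.9379353952976905
```

Call:
{"method": "apply_moves", "body": {
  "targets": [
    {"translation":[-0.33,-0.34,-0.05],"twist":0,"hand":1},
    {"translation":[-0.33,-0.34,-0.05],"twist":0,"hand":1},
    {"translation":[-0.33,-0.34,-0.05],"twist":0,"hand":1},
    {"translation":[-0.33,-0.34,-0.05],"twist":0,"hand":1},
    {"translation":[-0.33,-0.34,-0.05],"twist":0,"hand":1},
    {"translation":[-0.33,-0.34,-0.05],"twist":0,"hand":1},
    {"translation":[-0.33,-0.34,-0.05],"twist":0,"hand":1},
    {"translation":[-0.33,-0.34,-0.05],"twist":0,"hand":1}
  ]
}}

```text
time: 1.7
tool_pos: [0.3553, 0.2597, 0.2938]
tool_rot: [0.001, 0.146, 0.989, 0.0]
contact_force: [1.3, -0.0, -0.1]
gripper_width: 1.001
grasp_force: 0.0
```

Call:
{"method": "apply_moves", "body": {
  "targets": [
    {"translation":[-0.33,-0.34,-0.05],"twist":0,"hand":1},
    {"translation":[-0.33,-0.34,-0.05],"twist":0,"hand":1},
    {"translation":[-0.33,-0.34,-0.05],"twist":0,"hand":1},
    {"translation":[-0.33,-0.34,-0.05],"twist":0,"hand":1},
    {"translation":[-0.33,-0.34,-0.05],"twist":0,"hand":1},
    {"translation":[-0.33,-0.34,-0.05],"twist":0,"hand":1},
    {"translation":[-0.33,-0.34,-0.05],"twist":0,"hand":1},
    {"translation":[-0.33,-0.34,-0.05],"twist":0,"hand":1}
  ]
}}

```text
time: 2.5
tool_pos: [0.5294, -0.0774, 0.3338]
tool_rot: [0.0, 0.147, 0.989, 0.0]
contact_force: [0.0, -0.4, -0.2]
gripper_width: 0.996
grasp_force: 0.0
```

Call:
{"method": "apply_moves", "body": {
  "targets": [
    {"translation":[0,0,0],"twist":-0.9,"hand":1},
    {"translation":[0,0,0],"twist":-0.9,"hand":1},
    {"translation":[0,0,0],"twist":-0.9,"hand":1},
    {"translation":[0,0,0],"twist":-0.9,"hand":1},
    {"translation":[0,0,0],"twist":-0.9,"hand":1},
    {"translation":[0,0,0],"twist":0,"hand":1},
    {"translation":[0,0,0],"twist":0,"hand":1}
  ]
}}

```text
time: 3.2
tool_pos: [0.5288, -0.0754, 0.3333]
tool_rot: [0.0, -0.077, 0.997, -0.0]
contact_force: [-0.1, -0.2, -0.2]
gripper_width: 1.001
grasp_force: 0.0
```

Run:
```python
from h import *
s=state(); print(s['tool_pos'],s['joint_pos'],s['time'])
c=get_calibration('wrist'); im=grab_frame('wrist'); save('w1.png',im); np.save('w1.npy',im)
for q in('sleeve','cell','door','push_pad','tongue_edge'):
    for r in recognise('wrist',q)[:5]: print(q,round(r['score'],2),np.round(r['point'],3),px(c,r['point']).round())
go([.46,-.209,.2])
```

```text
[ 0.52881186 -0.07537842  0.33334748] [-2.80944138e-01 -2.00615260e-01  1.72125295e+00 -1.25609701e-05
  1.62088681e+00 -2.00610628e+00] 3.2
sleeve 0.83 [ 0.375 -0.233  0.031] [[214.  17.]]
sleeve 0.76 [ 0.426 -0.124  0.047] [[297.  76.]]
sleeve 0.61 [ 0.53  -0.283  0.037] [[168. 139.]]
sleeve 0.57 [ 0.426 -0.294  0.038] [[160.  54.]]
sleeve 0.55 [ 0.458 -0.211  0.038] [[226.  91.]]
cell 0.67 [0.614 0.002 0.008] [[363. 220.]]
door 0.74 [ 0.472 -0.016  0.071] [[378. 129.]]
push_pad 0.56 [ 0.469 -0.014  0.072] [[381. 127.]]
tongue_edge 0.66 [ 0.47  -0.016  0.07 ] [[378. 128.]]
shift units [ 0.8873 -1.2133  1.3332] y-axis [-0.1551  0.9879 -0.    ] z [ 1.e-04  0.e+00 -1.e+00]
```

View pics/w1.png

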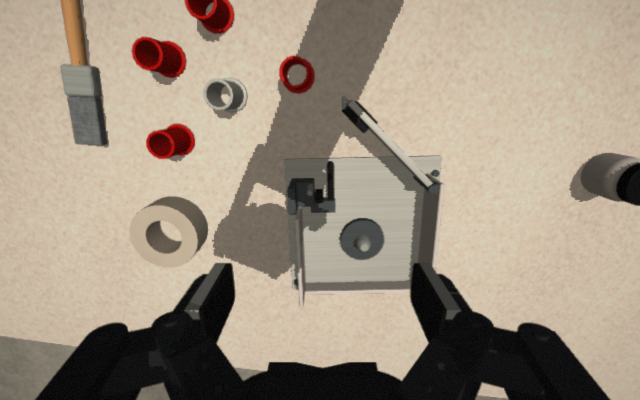

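Wrist view: the sleeve is at (225,95), the turntable at (361,239) and the keeper with its bumper at about (310,190). The door runs from (435,180) to the tongue at (347,102).

```bash
cat >> h.py <<'E'
from scipy.optimize import minimize
a=np.linspace(0,2*np.pi,48)
def sil(c,x,y,rings):
    m=np.zeros((1600,2560),np.uint8); H=[]
    for i in range(len(rings)-1):
        P=np.vstack([np.c_[x+r*np.cos(a),y+r*np.sin(a),0*a+z] for r,z in rings[i:i+2]])
        cv2.fillConvexPoly(m,cv2.convexHull(((px(c,P)+.5)*4).round().astype(np.int32)),255)
    return cv2.resize(m,(640,400),interpolation=cv2.INTER_AREA)/255.
def fit(c,mask,rings,x0):
    f=lambda p:np.abs(sil(c,p[0],p[1],rings)-mask).sum()
    r=minimize(f,x0,method='Nelder-Mead',options=dict(initial_simplex=[x0,[x0[0]+.006,x0[1]],[x0[0],x0[1]+.006]],xatol=2e-4,fatol=.5)); return r.x,r.fun,mask.sum()
E
python3 - <<'E'
from h import *
c=get_calibration('wrist'); 
rs=regions_of('wrist','sleeve')
for r in rs:
    m=r['pixels']; cc=np.argwhere(m).mean(0)
    if abs(cc[0]-95)<12 and abs(cc[1]-225)<15:
        print('mask',cc,m.sum()); mm=np.uint8(m)
        mm=cv2.morphologyEx(mm,cv2.MORPH_CLOSE,np.ones((5,5))); cs=cv2.findContours(mm,0,1)[0]; mm=cv2.drawContours(mm*0,cs,-1,1,-1)
        print('sleeve',fit(c,mm.astype(float),[(.023,0),(.023,.005),(.0185,.005),(.0185,.058)],[.459,-.209]))
im=np.load('w1.npy').astype(int); g=im.sum(2)/3
w=np.zeros_like(g); 
reg=(g[205:275,325:395]<115).astype(np.uint8); n,l,st,ct=cv2.connectedComponentsWithStats(reg); k=1+np.argmax(st[1:,4]); print(st[k])
cs=cv2.findContours((l==k).astype(np.uint8),0,1)[0]; h=cv2.convexHull(max(cs,key=len)); e=cv2.fitEllipse(h); print(e)
p=np.array(e[0])+[325,205]; C=ray(c,[p],.0175)[0]; print('spindle',C)
print('disc width',[np.linalg.norm(np.subtract(*ray(c,[p+[s/2,0],p-[s/2,0]],.0175))) for s in e[1]])
B=ray(c,[[286,160],[440,157],[300,240]],.006); print('base',B.round(4).tolist())
for r in regions_of('wrist','door')[:1]:
    m=r['pixels']; save('x.png',np.repeat(m[:,:,None]*255,3,2)); print('door',m.sum())
v=im.astype(np.uint8)[80:300,270:470]; save('w1c.png',cv2.resize(v,(700,600)[:2] and (540,594),interpolation=cv2.INTER_CUBIC))
E
```

```text
mask [ 94.38869258 226.06360424] 1132
sleeve (array([ 0.46234852, -0.21391784]), np.float64(88.74117647058823), np.float64(1247.0))
[  14   13   45   42 1395]
((36.295013427734375, 33.4068603515625), (41.634456634521484, 44.25078201293945), 79.39663696289062)
spindle [0.64048504 0.00295274 0.0175    ]
disc width [np.float64(0.0643255271644874), np.float64(0.06836863349943473)]
base [[0.5398, -0.1274, 0.006], [0.5003, 0.0933, 0.006], [0.6634, -0.0902, 0.006]]
door 1391[ WARN:0@1.063] global loadsave.cpp:1063 imwrite_ Unsupported depth image for selected encoder is fallbacked to CV_8U.
```

View pics/w1c.png

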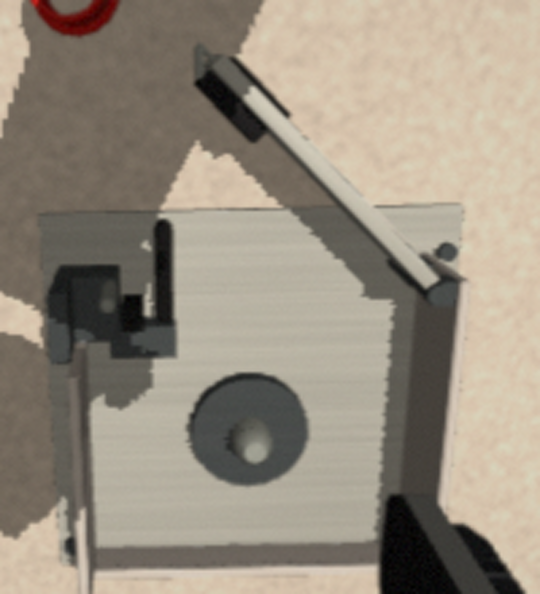

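Call:
{"method": "apply_moves", "body": {
  "targets": [
    {"translation":[0.146,-0.208,0.22],"twist":-0.15,"hand":1},
    {"translation":[0.146,-0.208,0.22],"twist":0,"hand":1},
    {"translation":[0.146,-0.208,0.22],"twist":0,"hand":1},
    {"translation":[0.146,-0.208,0.22],"twist":0,"hand":1},
    {"translation":[0.146,-0.208,0.22],"twist":0,"hand":1},
    {"translation":[0.146,-0.208,0.22],"twist":0,"hand":1},
    {"translation":[0,0,0],"twist":0,"hand":1},
    {"translation":[0,0,0],"twist":0,"hand":1}
  ]
}}

```text
time: 4.4
tool_pos: [0.4633, -0.2131, 0.2011]
tool_rot: [-0.0, -0.085, 0.996, 0.0]
contact_force: [1.2, -0.7, 1.2]
gripper_width: 1.001
grasp_force: 0.0
```

Run:
```python
from h import *
s=state(); print(s['tool_pos'])
c=get_calibration('wrist'); im=grab_frame('wrist'); save('w2.png',im)
e=px(c,[.4615,-.212,.029])[0]; print(e)
for r in regions_of('wrist','sleeve'):
    m=r['pixels']; cc=np.argwhere(m).mean(0)
    if np.hypot(*(cc[::-1]-e))<25:
        mm=cv2.morphologyEx(np.uint8(m),cv2.MORPH_CLOSE,np.ones((5,5))); cs=cv2.findContours(mm,0,1)[0]; mm=cv2.drawContours(mm*0,cs,-1,1,-1)
        x=fit(c,mm.astype(float),[(.023,0),(.023,.005),(.0185,.005),(.0185,.058)],[.4615,-.212]); print(r['score'],x); go([*x[0],.045])
```

```text
[ 0.46328417 -0.21311519  0.20113269]
[323.97279376 184.99237505]
0.84 (array([ 0.46166095, -0.21420642]), np.float64(125.79607843137255), np.float64(1919.0))
shift units [ 0.0318 -0.0064  1.5771] y-axis [-0.1709  0.9853 -0.0012] z [ 2.e-03 -9.e-04 -1.e+00]
```

View pics/w2.png

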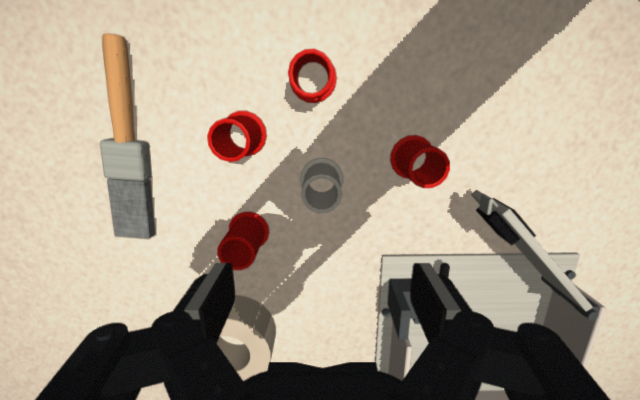

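The sleeve fits agree at (0.4617, -0.214), and both fingers have clear room. Descending to grip.

Call:
{"method": "apply_moves", "body": {
  "targets": [
    {"translation":[0.03,-0.005,0.32],"twist":0,"hand":1},
    {"translation":[0,0,0.32],"twist":0,"hand":1},
    {"translation":[0,0,0.32],"twist":0,"hand":1},
    {"translation":[0,0,0.32],"twist":0,"hand":1},
    {"translation":[0,0,0.32],"twist":0,"hand":1},
    {"translation":[0,0,0],"twist":0,"hand":1},
    {"translation":[0,0,0],"twist":0,"hand":1}
  ]
}}

```text
time: 5.2
tool_pos: [0.4615, -0.2139, 0.0424]
tool_rot: [0.0, -0.086, 0.996, -0.0]
contact_force: [0.3, -0.0, 0.9]
gripper_width: 0.996
grasp_force: 0.0
```

Call:
{"method": "apply_moves", "body": {
  "targets": [
    {"translation":[0,0,0],"twist":0,"hand":0.2},
    {"translation":[0,0,0],"twist":0,"hand":0.2},
    {"translation":[0,0,0],"twist":0,"hand":0.2},
    {"translation":[0,0,0],"twist":0,"hand":0.2},
    {"translation":[0,0,0],"twist":0,"hand":0.2},
    {"translation":[0,0,0],"twist":0,"hand":0.2},
    {"translation":[0,0,0],"twist":0,"hand":0.2},
    {"translation":[0,0,0],"twist":0,"hand":0.2}
  ]
}}

```text
time: 6.0
tool_pos: [0.4616, -0.2147, 0.043]
tool_rot: [0.001, -0.085, 0.996, -0.001]
contact_force: [-0.1, 0.9, 6.3]
gripper_width: 0.41
grasp_force: 60.5
```

Call:
{"method": "apply_moves", "body": {
  "targets": [
    {"translation":[0,0,-0.2],"twist":0,"hand":0.2},
    {"translation":[0,0,-0.3],"twist":0,"hand":0.2},
    {"translation":[0,0,-0.3],"twist":0,"hand":0.2},
    {"translation":[0,0,-0.3],"twist":0,"hand":0.2},
    {"translation":[0,0,-0.1],"twist":0,"hand":0.2}
  ]
}}

```text
time: 6.5
tool_pos: [0.4619, -0.2151, 0.1647]
tool_rot: [0.002, -0.085, 0.996, -0.002]
contact_force: [0.6, 0.1, -1.2]
gripper_width: 0.412
grasp_force: 60.1
```

Run:
```python
from h import *
go([.6405,.003,.16],[-.17,.985])
```

```text
shift units [-2.1309  1.8451  0.0489] y-axis [-0.1702  0.9854 -0.0039] z [ 0.0048 -0.0032 -1.    ]
twist units 0.001805031470144881
```

Call:
{"method": "apply_moves", "body": {
  "targets": [
    {"translation":[-0.3,0.26,0],"twist":0,"hand":0.2},
    {"translation":[-0.3,0.26,0],"twist":0,"hand":0.2},
    {"translation":[-0.3,0.26,0],"twist":0,"hand":0.2},
    {"translation":[-0.3,0.26,0],"twist":0,"hand":0.2},
    {"translation":[-0.3,0.26,0],"twist":0,"hand":0.2},
    {"translation":[-0.3,0.26,0],"twist":0,"hand":0.2},
    {"translation":[-0.33,0.285,0],"twist":0,"hand":0.2},
    {"translation":[0,0,0],"twist":0,"hand":0.2}
  ]
}}

```text
time: 7.3
tool_pos: [0.6404, 0.0078, 0.1593]
tool_rot: [-0.0, -0.088, 0.996, 0.001]
contact_force: [-0.1, 0.1, -2.0]
gripper_width: 0.412
grasp_force: 60.3
```

Call:
{"method": "apply_moves", "body": {
  "targets": [
    {"translation":[0,0,0],"twist":0,"hand":0.2},
    {"translation":[0,0,0],"twist":0,"hand":0.2}
  ]
}}

```text
time: 7.5
tool_pos: [0.638, 0.0035, 0.1599]
tool_rot: [-0.001, -0.085, 0.996, 0.0]
contact_force: [0.1, 0.6, -1.0]
gripper_width: 0.411
grasp_force: 60.3
```

Run:
```python
from h import *
s=state(); print(s['tool_pos'])
c=get_calibration('wrist'); im=grab_frame('wrist')
t=s['tool_pos']; b=t[2]-.043
for P,z,r,col in [(t,b+.058,.0185,(255,0,0)),(t,b,.023,(255,0,0)),([.6405,.003],.018,.034,(0,255,0)),([.6405,.003],.042-.006,.011,(0,0,255))]:
    cv2.polylines(im,[(px(c,np.c_[P[0]+r*np.cos(a),P[1]+r*np.sin(a),0*a+z])*4).round().astype(np.int32)],True,col,1,shift=2)
np.save('w3.npy',grab_frame('wrist'))
save('w3.png',cv2.resize(im[60:320,200:520],(738,600),interpolation=cv2.INTER_CUBIC))
go([.6405,.003,.1])
```

```text
[0.63799477 0.00349215 0.15989346]
shift units [-0.0236 -0.0039  0.6065] y-axis [-1.690e-01  9.856e-01  1.000e-04] z [-1.1e-03 -1.0e-04 -1.0e+00]
```

View pics/w3.png

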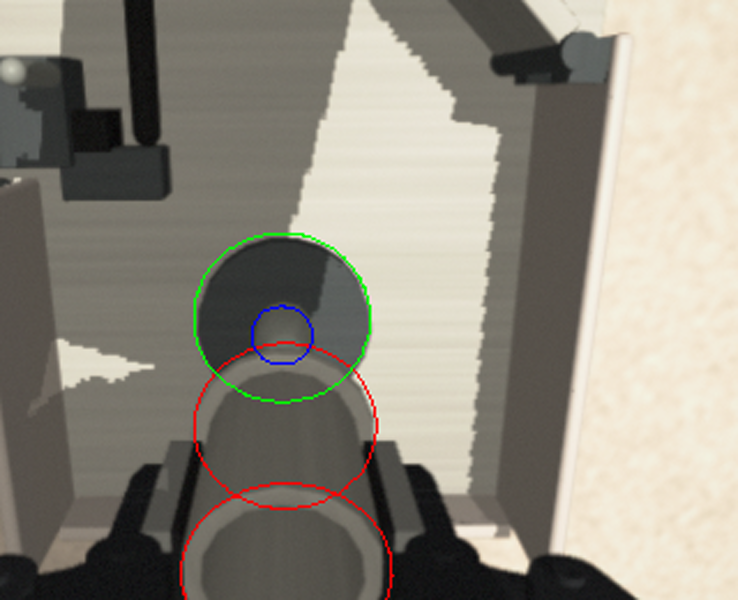

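The overlay lines up with both the spindle and the held sleeve to about 1 mm.

Call:
{"method": "apply_moves", "body": {
  "targets": [
    {"translation":[-0.024,-0.004,0.2],"twist":0,"hand":0.2},
    {"translation":[0,0,0.25],"twist":0,"hand":0.2},
    {"translation":[0,0,0.2],"twist":0,"hand":0.2},
    {"translation":[0,0,0.04],"twist":0,"hand":0.2},
    {"translation":[0,0,0],"twist":0,"hand":0.2},
    {"translation":[0,0,0],"twist":0,"hand":0.2}
  ]
}}

```text
time: 8.2
tool_pos: [0.6422, 0.0035, 0.0938]
tool_rot: [0.001, -0.085, 0.996, -0.0]
contact_force: [0.4, -0.3, -1.5]
gripper_width: 0.41
grasp_force: 60.3
```

Call:
{"method": "apply_moves", "body": {
  "targets": [
    {"translation":[0,0,0.03],"twist":0,"hand":0.2},
    {"translation":[0,0,0.03],"twist":0,"hand":0.2},
    {"translation":[0,0,0.03],"twist":0,"hand":0.2},
    {"translation":[0,0,0],"twist":0,"hand":0.2}
  ]
}}

```text
time: 8.6
tool_pos: [0.6411, 0.0041, 0.0828]
tool_rot: [-0.0, -0.086, 0.996, 0.0]
contact_force: [0.5, -0.0, -2.3]
gripper_width: 0.415
grasp_force: 60.4
```

Call:
{"method": "apply_moves", "body": {
  "targets": [
    {"translation":[0,0,0.04],"twist":0,"hand":0.2},
    {"translation":[0,0,0.04],"twist":0,"hand":0.2},
    {"translation":[0,0,0.04],"twist":0,"hand":0.2},
    {"translation":[0,0,0.04],"twist":0,"hand":0.2},
    {"translation":[0,0,0],"twist":0,"hand":0.2}
  ]
}}

```text
time: 9.1
tool_pos: [0.6408, 0.004, 0.0662]
tool_rot: [-0.001, -0.085, 0.996, 0.0]
contact_force: [-0.2, 1.1, -0.9]
gripper_width: 0.416
grasp_force: 60.4
```

Call:
{"method": "apply_moves", "body": {
  "targets": [
    {"translation":[0,0,0.02],"twist":0,"hand":0.2},
    {"translation":[0,0,0],"twist":0,"hand":0.2},
    {"translation":[0,0,0],"twist":0,"hand":0.2}
  ]
}}

```text
time: 9.4
tool_pos: [0.6415, 0.004, 0.0654]
tool_rot: [0.0, -0.085, 0.996, -0.0]
contact_force: [-0.0, -0.3, -2.0]
gripper_width: 0.413
grasp_force: 60.4
```

Call:
{"method": "apply_moves", "body": {
  "targets": [
    {"translation":[0,0,0.02],"twist":0,"hand":0.2},
    {"translation":[0,0,0],"twist":0,"hand":0.2},
    {"translation":[0,0,0],"twist":0,"hand":0.2}
  ]
}}

```text
time: 9.7
tool_pos: [0.6414, 0.004, 0.0633]
tool_rot: [-0.0, -0.085, 0.996, 0.0]
contact_force: [0.7, 0.5, -1.3]
gripper_width: 0.412
grasp_force: 60.4
```

Call:
{"method": "apply_moves", "body": {
  "targets": [
    {"translation":[0,0,0.01],"twist":0,"hand":0.2},
    {"translation":[0,0,0],"twist":0,"hand":0.2},
    {"translation":[0,0,0],"twist":0,"hand":0.2}
  ]
}}

```text
time: 10.0
tool_pos: [0.6414, 0.004, 0.0623]
tool_rot: [-0.0, -0.086, 0.996, 0.0]
contact_force: [0.0, -0.2, -2.1]
gripper_width: 0.411
grasp_force: 60.4
```

Call:
{"method": "apply_moves", "body": {
  "targets": [
    {"translation":[0,0,0.01],"twist":0,"hand":0.2},
    {"translation":[0,0,0],"twist":0,"hand":0.2},
    {"translation":[0,0,0],"twist":0,"hand":0.2}
  ]
}}

```text
time: 10.3
tool_pos: [0.6414, 0.004, 0.0612]
tool_rot: [-0.0, -0.086, 0.996, 0.0]
contact_force: [-0.2, 0.0, -0.7]
gripper_width: 0.41
grasp_force: 60.4
```

Call:
{"method": "apply_moves", "body": {
  "targets": [
    {"translation":[0,0,0],"twist":0,"hand":0.6},
    {"translation":[0,0,0],"twist":0,"hand":0.7},
    {"translation":[0,0,0],"twist":0,"hand":0.8},
    {"translation":[0,0,0],"twist":0,"hand":0.8},
    {"translation":[0,0,0],"twist":0,"hand":0.8}
  ]
}}

```text
time: 10.8
tool_pos: [0.6416, 0.004, 0.0615]
tool_rot: [0.0, -0.086, 0.996, -0.0]
contact_force: [-0.4, 0.0, -0.3]
gripper_width: 0.8
grasp_force: 0.0
```

Call:
{"method": "apply_moves", "body": {
  "targets": [
    {"translation":[0,0,-0.2],"twist":0,"hand":0.8},
    {"translation":[0,0,-0.4],"twist":0,"hand":0.8},
    {"translation":[0,0,-0.4],"twist":0,"hand":0.8},
    {"translation":[0,0,-0.4],"twist":0,"hand":0.8},
    {"translation":[0.3,0,-0.3],"twist":0,"hand":0.8},
    {"translation":[0.3,0,0],"twist":0,"hand":0.4},
    {"translation":[0.3,0,0],"twist":0,"hand":0},
    {"translation":[0,0,0],"twist":0,"hand":0}
  ]
}}

```text
time: 11.6
tool_pos: [0.5502, -0.0115, 0.2311]
tool_rot: [-0.001, -0.085, 0.996, -0.0]
contact_force: [0.1, 0.0, 0.6]
gripper_width: 0.297
grasp_force: 0.0
```

Call:
{"method": "apply_moves", "body": {
  "targets": [
    {"translation":[0,0,0],"twist":0,"hand":0},
    {"translation":[0,0,0],"twist":0,"hand":0},
    {"translation":[0,0,0],"twist":0,"hand":0}
  ]
}}

```text
time: 11.9
tool_pos: [0.5535, -0.0113, 0.2313]
tool_rot: [0.0, -0.086, 0.996, 0.0]
contact_force: [-0.1, 0.5, 0.2]
gripper_width: 0.002
grasp_force: 0.0
```

Run:
```python
from h import *
s=state(); print(s['tool_pos'],s['gripper_width'])
c=get_calibration('wrist'); im=grab_frame('wrist'); np.save('w4.npy',im)
S=np.array([.641,.0035]); yaw=.17; ex=np.array([np.cos(yaw),np.sin(yaw)]); ey=np.array([-ex[1],ex[0]])
O=S-.012*ex; H=O-.085*ex+.08*ey; print('cell',O,'hinge',H)
def circ(P,z,r,col): cv2.polylines(im,[(px(c,np.c_[P[0]+r*np.cos(a),P[1]+r*np.sin(a),0*a+z])*4).round().astype(np.int32)],True,col,1,shift=2)
circ(S,.076,.0185,(255,0,0)); circ(S,.018,.023,(255,0,0))
def box(x0,x1,y0,y1,z,col): P=[O+x*ex+y*ey for x,y in((x0,y0),(x1,y0),(x1,y1),(x0,y1))]; cv2.polylines(im,[(px(c,np.c_[P,np.full(4,z)])*4).round().astype(np.int32)],True,col,1,shift=2)
box(-.115,.105,-.115,.115,.006,(0,255,0)); box(-.09,.1,-.098,.098,.07,(255,255,0))
for th in(.5,.6,.7):
    dy=-ey*np.cos(th)-ex*np.sin(th); dx=-ex*np.cos(th)+ey*np.sin(th)
    P=[H+.006*dx,H+.006*dx+.15*dy]; cv2.polylines(im,[(px(c,np.c_[P,[.072]*2])*4).round().astype(np.int32)],False,(0,0,255),1,shift=2)
save('w4.png',cv2.resize(im[0:340,200:560],(635,600),interpolation=cv2.INTER_CUBIC))
```

```text
[ 0.5535144  -0.01129588  0.23132038] 0.0020158875496248292
cell [0.62917298 0.00146981] hinge [0.53186369 0.06593609]
```

View pics/w4.png

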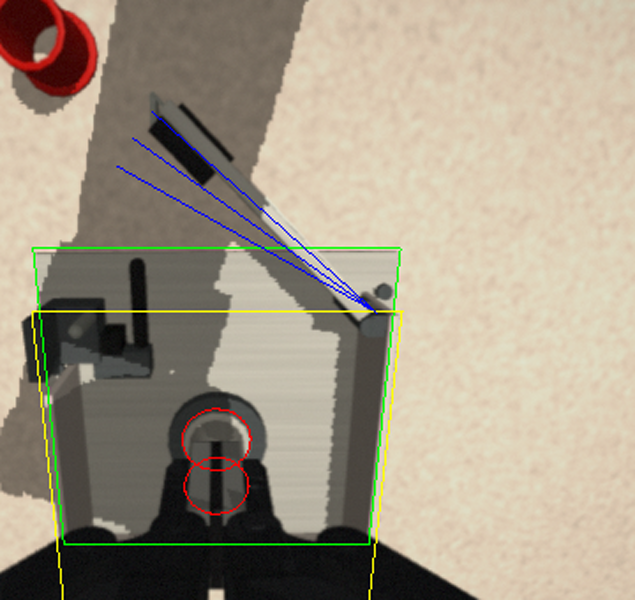

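The fingers hide most of the sleeve in this view. The cell overlay matches well, and the door is open by about 0.78 rad. Next is the push start pose, with the tool turned to match the door.

```bash
cat >> h.py <<'E'
S=np.array([.641,.0035]); yaw=.17; ex=np.array([np.cos(yaw),np.sin(yaw)]); ey=np.array([-ex[1],ex[0]])
O=S-.012*ex; H=O-.085*ex+.08*ey
def pose(th,off=.020): 
    dy=-ey*np.cos(th)-ex*np.sin(th); dx=-ex*np.cos(th)+ey*np.sin(th); return H+.127*dy+off*dx, -dy
def equiv():
    s=state(); M=rot().as_matrix(); yw=np.arctan2(M[1,1],M[0,1])-np.pi/2; th=yaw-yw; v=s['tool_pos'][:2]-H
    dy=-ey*np.cos(th)-ex*np.sin(th); dx=-ex*np.cos(th)+ey*np.sin(th)
    print('tool th',round(th,4),'along',round(v@dy,4),'off',round(v@dx,4),'z',round(s['tool_pos'][2],4),'F tool',(M.T@np.array(s['contact_force'])).round(2),'t',s['time'])
E
python3 - <<'E'
from h import *
P,d=pose(1.0); print(P); go([*P,.06],d); equiv()
E
```

```text
[ 0.42464889 -0.0050145 ]
shift units [1.2584 0.2814 1.7127] y-axis [-1.707e-01  9.853e-01  1.000e-04] z [-1.e-04  0.e+00 -1.e+00]
twist units 10.015037523102839
tool th -0.0015 along 0.0798 off -0.0081 z 0.2313 F tool [-1.    0.36 -0.01] t 11.95
```

Call:
{"method": "apply_moves", "body": {
  "targets": [
    {"translation":[0.42,0.094,0],"twist":0,"hand":0},
    {"translation":[0.42,0.094,0],"twist":0,"hand":0},
    {"translation":[0.42,0.094,0],"twist":0,"hand":0},
    {"translation":[0,0,0],"twist":1,"hand":0},
    {"translation":[0,0,0],"twist":1,"hand":0},
    {"translation":[0,0,0],"twist":1,"hand":0},
    {"translation":[0,0,0],"twist":1,"hand":0},
    {"translation":[0,0,0],"twist":1,"hand":0}
  ]
}}

```text
time: 12.75
tool_pos: [0.4242, -0.005, 0.2315]
tool_rot: [0.0, 0.166, 0.986, 0.0]
contact_force: [0.3, 0.4, -0.4]
gripper_width: 0.001
grasp_force: 0.0
```

Call:
{"method": "apply_moves", "body": {
  "targets": [
    {"translation":[0,0,0],"twist":1,"hand":0},
    {"translation":[0,0,0],"twist":1,"hand":0},
    {"translation":[0,0,0],"twist":1,"hand":0},
    {"translation":[0,0,0],"twist":1,"hand":0},
    {"translation":[0,0,0],"twist":1,"hand":0},
    {"translation":[0,0,0],"twist":0,"hand":0},
    {"translation":[0,0,0],"twist":0,"hand":0}
  ]
}}

```text
time: 13.45
tool_pos: [0.4241, -0.005, 0.2314]
tool_rot: [-0.0, 0.402, 0.916, -0.0]
contact_force: [1.1, 0.4, -0.4]
gripper_width: -0.001
grasp_force: 0.0
```

Run:
```python
from h import *
equiv()
c=get_calibration('wrist'); im=grab_frame('wrist'); np.save('w5.npy',im)
t=grab_frame('top'); tc=get_calibration('top')
def line(th,im,c):
    dy=-ey*np.cos(th)-ex*np.sin(th); dx=-ex*np.cos(th)+ey*np.sin(th)
    for o in(.009,):
        P=[H+.006*dx,H+.006*dx+.109*dy,H+o*dx+.109*dy,H+o*dx+.145*dy]; cv2.polylines(im,[(px(c,np.c_[P,[.072]*4])*4).round().astype(np.int32)],False,(0,0,255),1,shift=2)
line(.78,im,c); line(.78,t,tc)
cv2.polylines(t,[(px(tc,np.c_[S[0]+.0185*np.cos(a),S[1]+.0185*np.sin(a),0*a+.076])*4).round().astype(np.int32)],True,(255,0,0),1,shift=2)
A=cv2.resize(im,(640,400)); B=cv2.resize(t[110:260,240:390],(300,300),interpolation=cv2.INTER_CUBIC)
save('w5.png',np.hstack([A[:, 160:660][:, :480],np.vstack([B,np.zeros((100,300,3),np.uint8)])]))
```

```text
tool th 0.9966 along 0.1273 off 0.0208 z 0.2314 F tool [-0.41  1.1   0.39] t 13.45
```

View pics/w5.png

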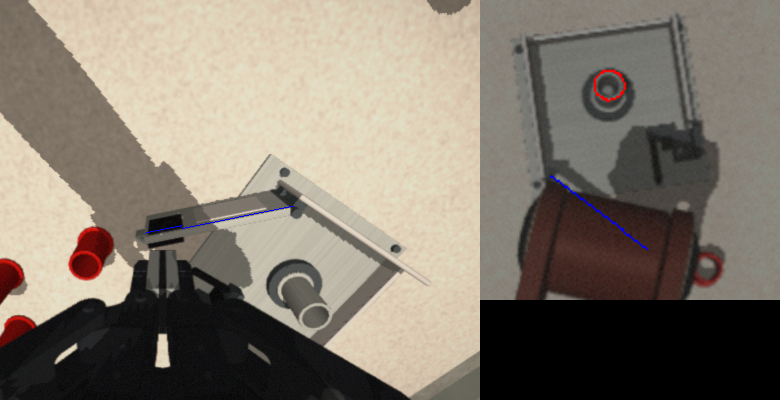

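The top view puts the sleeve top right on its seated circle, so it is fully down. In the wrist view the door's pad is at about (165,222), and the fingers are ready to go down outside it.

Call:
{"method": "apply_moves", "body": {
  "targets": [
    {"translation":[0.1,0,0.31],"twist":0,"hand":0},
    {"translation":[0,0,0.35],"twist":0,"hand":0},
    {"translation":[0,0,0.35],"twist":0,"hand":0},
    {"translation":[0,0,0.35],"twist":0,"hand":0},
    {"translation":[0,0,0.35],"twist":0,"hand":0},
    {"translation":[0,0,0],"twist":0,"hand":0},
    {"translation":[0,0,0],"twist":0,"hand":0}
  ]
}}

```text
time: 14.25
tool_pos: [0.4169, 0.0024, 0.0605]
tool_rot: [-0.001, 0.402, 0.915, -0.0]
contact_force: [0.9, -0.4, 0.9]
gripper_width: -0.002
grasp_force: 0.0
```

Call:
{"method": "apply_moves", "body": {
  "targets": [
    {"translation":[-0.1,0,0],"twist":0,"hand":0},
    {"translation":[-0.064,-0.01,0],"twist":-0.5,"hand":0},
    {"translation":[-0.064,-0.01,0],"twist":-0.5,"hand":0},
    {"translation":[0,0,0],"twist":0,"hand":0}
  ]
}}

```text
time: 14.65
tool_pos: [0.434, -0.0169, 0.0632]
tool_rot: [0.003, 0.357, 0.934, 0.0]
contact_force: [-0.3, 0.5, 0.9]
gripper_width: -0.001
grasp_force: 0.0
```

Call:
{"method": "apply_moves", "body": {
  "targets": [
    {"translation":[-0.05,-0.008,0],"twist":-0.4,"hand":0},
    {"translation":[-0.05,-0.008,0],"twist":-0.4,"hand":0},
    {"translation":[-0.05,-0.008,0],"twist":-0.4,"hand":0},
    {"translation":[-0.05,-0.008,0],"twist":-0.4,"hand":0},
    {"translation":[0,0,0],"twist":0,"hand":0}
  ]
}}

```text
time: 15.15
tool_pos: [0.4465, -0.0311, 0.062]
tool_rot: [0.002, 0.281, 0.96, 0.0]
contact_force: [-0.0, -0.9, 0.4]
gripper_width: -0.0
grasp_force: 0.0
```

```bash
python3 -c "
from h import *
equiv()"
```

```text
tool th 0.7401 along 0.1278 off 0.0195 z 0.062 F tool [-0.47 -0.78 -0.42] t 15.15
```

Call:
{"method": "apply_moves", "body": {
  "targets": [
    {"translation":[-0.05,-0.008,0],"twist":-0.4,"hand":0},
    {"translation":[-0.05,-0.008,0],"twist":-0.4,"hand":0},
    {"translation":[-0.05,-0.008,0],"twist":-0.4,"hand":0},
    {"translation":[-0.05,-0.008,0],"twist":-0.4,"hand":0},
    {"translation":[-0.05,-0.008,0],"twist":-0.4,"hand":0},
    {"translation":[-0.05,-0.008,0],"twist":-0.4,"hand":0},
    {"translation":[-0.05,-0.008,0],"twist":-0.4,"hand":0},
    {"translation":[-0.05,-0.008,0],"twist":-0.4,"hand":0}
  ]
}}

```text
time: 15.95
tool_pos: [0.4792, -0.053, 0.0613]
tool_rot: [0.001, 0.124, 0.992, -0.0]
contact_force: [0.5, 0.4, -0.5]
gripper_width: 0.004
grasp_force: 0.1
```

Call:
{"method": "apply_moves", "body": {
  "targets": [
    {"translation":[-0.025,-0.004,0],"twist":-0.2,"hand":0},
    {"translation":[-0.025,-0.004,0],"twist":-0.2,"hand":0},
    {"translation":[-0.025,-0.004,0],"twist":-0.2,"hand":0},
    {"translation":[0,0,0],"twist":0,"hand":0},
    {"translation":[0,0,0],"twist":0,"hand":0}
  ]
}}

```text
time: 16.45
tool_pos: [0.4855, -0.0557, 0.0603]
tool_rot: [-0.0, 0.094, 0.996, 0.0]
contact_force: [-0.4, 0.0, -0.5]
gripper_width: 0.002
grasp_force: 0.0
```

```bash
python3 -c "
from h import *
equiv()"
```

```text
tool th 0.3592 along 0.1282 off 0.0227 z 0.0603 F tool [ 0.41 -0.05  0.52] t 16.45
```

Call:
{"method": "apply_moves", "body": {
  "targets": [
    {"translation":[-0.025,-0.004,0],"twist":-0.2,"hand":0},
    {"translation":[-0.025,-0.004,0],"twist":-0.2,"hand":0},
    {"translation":[-0.025,-0.004,0],"twist":-0.2,"hand":0},
    {"translation":[-0.025,-0.004,0],"twist":-0.2,"hand":0}
  ]
}}

```text
time: 16.85
tool_pos: [0.4953, -0.059, 0.0603]
tool_rot: [-0.0, 0.054, 0.999, -0.0]
contact_force: [0.4, -0.3, -0.5]
gripper_width: -0.001
grasp_force: 0.1
```

Call:
{"method": "apply_moves", "body": {
  "targets": [
    {"translation":[-0.025,-0.004,0],"twist":-0.2,"hand":0},
    {"translation":[-0.025,-0.004,0],"twist":-0.2,"hand":0}
  ]
}}

```text
time: 17.05
tool_pos: [0.5003, -0.0603, 0.0603]
tool_rot: [0.0, 0.034, 0.999, -0.0]
contact_force: [0.2, -0.9, -0.6]
gripper_width: 0.001
grasp_force: 0.1
```

```bash
python3 -c "
from h import *
equiv()"
```

```text
tool th 0.2372 along 0.1281 off 0.023 z 0.0603 F tool [-0.3  -0.85  0.61] t 17.05
```

Call:
{"method": "apply_moves", "body": {
  "targets": [
    {"translation":[-0.02,-0.003,0],"twist":-0.15,"hand":0},
    {"translation":[-0.02,-0.003,0],"twist":-0.15,"hand":0}
  ]
}}

```text
time: 17.25
tool_pos: [0.5042, -0.0611, 0.0603]
tool_rot: [-0.0, 0.019, 1.0, 0.0]
contact_force: [-0.1, 0.0, 0.0]
gripper_width: -0.004
grasp_force: 0.1
```

Call:
{"method": "apply_moves", "body": {
  "targets": [
    {"translation":[-0.02,-0.003,0],"twist":-0.15,"hand":0},
    {"translation":[0,0,0],"twist":0,"hand":0}
  ]
}}

```text
time: 17.45
tool_pos: [0.5061, -0.0615, 0.0603]
tool_rot: [-0.0, 0.012, 1.0, -0.0]
contact_force: [-1.5, 0.0, 0.2]
gripper_width: 0.004
grasp_force: 0.4
```

Run:
```python
from h import *
equiv()
c=get_calibration('wrist'); im=grab_frame('wrist'); save('w6.png',im[80:400,100:560])
```

```text
tool th 0.1933 along 0.128 off 0.0228 z 0.0603 F tool [ 1.45 -0.01 -0.17] t 17.45
```

View pics/w6.png

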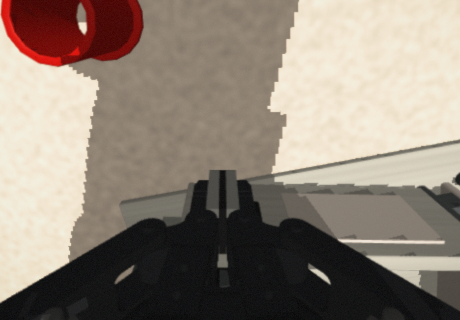

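The door is turning with the fingers, and the bumper is just being felt at 1.5 N. From here I'm taking small steps and watching the force.

Call:
{"method": "apply_moves", "body": {
  "targets": [
    {"translation":[-0.015,-0.002,0],"twist":-0.12,"hand":0},
    {"translation":[-0.015,-0.002,0],"twist":-0.12,"hand":0}
  ]
}}

```text
time: 17.7
tool_pos: [0.5088, -0.062, 0.0602]
tool_rot: [-0.0, -0.001, 1.0, -0.0]
contact_force: [-2.0, -0.2, 0.1]
gripper_width: 0.001
grasp_force: 0.7
```

Call:
{"method": "apply_moves", "body": {
  "targets": [
    {"translation":[-0.015,-0.002,0],"twist":-0.12,"hand":0},
    {"translation":[-0.015,-0.002,0],"twist":-0.12,"hand":0}
  ]
}}

```text
time: 17.9
tool_pos: [0.512, -0.0624, 0.0602]
tool_rot: [-0.0, -0.013, 1.0, -0.0]
contact_force: [-1.1, -0.6, 0.9]
gripper_width: 0.002
grasp_force: 0.7
```

Call:
{"method": "apply_moves", "body": {
  "targets": [
    {"translation":[-0.015,-0.002,0],"twist":-0.12,"hand":0},
    {"translation":[-0.015,-0.002,0],"twist":-0.12,"hand":0}
  ]
}}

```text
time: 18.1
tool_pos: [0.515, -0.0627, 0.0602]
tool_rot: [-0.0, -0.025, 1.0, -0.0]
contact_force: [-2.7, -1.8, -0.0]
gripper_width: 0.003
grasp_force: 0.8
```

Call:
{"method": "apply_moves", "body": {
  "targets": [
    {"translation":[-0.015,-0.002,0],"twist":-0.12,"hand":0},
    {"translation":[0,0,0],"twist":0,"hand":0}
  ]
}}

```text
time: 18.3
tool_pos: [0.5166, -0.0627, 0.0603]
tool_rot: [0.0, -0.03, 1.0, 0.0]
contact_force: [-1.9, -0.7, 0.4]
gripper_width: -0.002
grasp_force: 0.7
```

Call:
{"method": "apply_moves", "body": {
  "targets": [
    {"translation":[-0.015,-0.002,0],"twist":-0.12,"hand":0},
    {"translation":[-0.015,-0.002,0],"twist":-0.12,"hand":0}
  ]
}}

```text
time: 18.5
tool_pos: [0.5195, -0.063, 0.0602]
tool_rot: [-0.0, -0.043, 0.999, -0.0]
contact_force: [-2.0, -2.5, -0.2]
gripper_width: -0.002
grasp_force: 0.9
```

Call:
{"method": "apply_moves", "body": {
  "targets": [
    {"translation":[-0.015,-0.002,0],"twist":-0.12,"hand":0},
    {"translation":[-0.015,-0.002,0],"twist":-0.12,"hand":0}
  ]
}}

```text
time: 18.7
tool_pos: [0.5226, -0.0631, 0.0603]
tool_rot: [-0.0, -0.055, 0.999, -0.0]
contact_force: [-0.6, -3.0, -0.8]
gripper_width: -0.0
grasp_force: 1.0
```

Call:
{"method": "apply_moves", "body": {
  "targets": [
    {"translation":[-0.015,-0.002,0],"twist":-0.12,"hand":0},
    {"translation":[-0.015,-0.002,0],"twist":-0.12,"hand":0}
  ]
}}

```text
time: 18.9
tool_pos: [0.5257, -0.0632, 0.0603]
tool_rot: [-0.0, -0.067, 0.998, -0.0]
contact_force: [-1.7, -2.0, 0.4]
gripper_width: -0.001
grasp_force: 1.0
```

Call:
{"method": "apply_moves", "body": {
  "targets": [
    {"translation":[-0.015,-0.002,0],"twist":-0.12,"hand":0}
  ]
}}

```text
time: 19.0
tool_pos: [0.5272, -0.0631, 0.0603]
tool_rot: [-0.0, -0.073, 0.997, -0.0]
contact_force: [-1.5, -1.6, -0.1]
gripper_width: 0.001
grasp_force: 1.1
```

Call:
{"method": "apply_moves", "body": {
  "targets": [
    {"translation":[-0.015,-0.002,0],"twist":-0.12,"hand":0}
  ]
}}

```text
time: 19.1
tool_pos: [0.5287, -0.0631, 0.0603]
tool_rot: [-0.0, -0.079, 0.997, -0.0]
contact_force: [-1.0, -1.9, 0.1]
gripper_width: 0.0
grasp_force: 1.1
```

Call:
{"method": "apply_moves", "body": {
  "targets": [
    {"translation":[-0.015,-0.003,0],"twist":-0.12,"hand":0}
  ]
}}

```text
time: 19.2
tool_pos: [0.5302, -0.0632, 0.0603]
tool_rot: [-0.0, -0.084, 0.996, -0.0]
contact_force: [-2.2, -2.5, 0.6]
gripper_width: 0.001
grasp_force: 1.1
```

Call:
{"method": "apply_moves", "body": {
  "targets": [
    {"translation":[-0.012,-0.003,0],"twist":-0.1,"hand":0}
  ]
}}

```text
time: 19.3
tool_pos: [0.5315, -0.0632, 0.0603]
tool_rot: [-0.0, -0.089, 0.996, 0.0]
contact_force: [-2.2, -1.4, 0.9]
gripper_width: -0.001
grasp_force: 1.1
```

Call:
{"method": "apply_moves", "body": {
  "targets": [
    {"translation":[-0.012,-0.003,0],"twist":-0.1,"hand":0}
  ]
}}

```text
time: 19.4
tool_pos: [0.5321, -0.0633, 0.0602]
tool_rot: [-0.001, -0.094, 0.996, 0.0]
contact_force: [-6.1, -2.4, 3.4]
gripper_width: 0.001
grasp_force: 3.3
```

```bash
python3 -c "
from h import *
equiv()"
```

```text
tool th -0.0192 along 0.1269 off 0.0241 z 0.0602 F tool [ 6.43 -1.22 -3.34] t 19.4
```

The force has jumped to 6.4 N, so the tongue has met the pin. About 12 mm of travel remains at the pad.

Call:
{"method": "apply_moves", "body": {
  "targets": [
    {"translation":[-0.01,-0.002,0],"twist":-0.08,"hand":0}
  ]
}}

```text
time: 19.5
tool_pos: [0.5328, -0.0633, 0.0602]
tool_rot: [-0.002, -0.098, 0.995, 0.0]
contact_force: [-6.9, -2.1, 4.3]
gripper_width: -0.001
grasp_force: 3.6
```

Call:
{"method": "apply_moves", "body": {
  "targets": [
    {"translation":[-0.01,-0.002,0],"twist":-0.08,"hand":0}
  ]
}}

```text
time: 19.6
tool_pos: [0.5336, -0.0634, 0.0603]
tool_rot: [-0.002, -0.102, 0.995, 0.0]
contact_force: [-7.2, -2.1, 4.0]
gripper_width: 0.006
grasp_force: 3.8
```

Call:
{"method": "apply_moves", "body": {
  "targets": [
    {"translation":[-0.01,-0.002,0],"twist":-0.08,"hand":0}
  ]
}}

```text
time: 19.7
tool_pos: [0.5345, -0.0633, 0.0602]
tool_rot: [-0.002, -0.106, 0.994, 0.0]
contact_force: [-8.1, -1.6, 5.4]
gripper_width: 0.002
grasp_force: 4.1
```

Call:
{"method": "apply_moves", "body": {
  "targets": [
    {"translation":[-0.01,-0.002,0],"twist":-0.08,"hand":0}
  ]
}}

```text
time: 19.8
tool_pos: [0.5354, -0.0633, 0.0603]
tool_rot: [-0.002, -0.11, 0.994, 0.0]
contact_force: [-7.3, -1.9, 4.3]
gripper_width: 0.006
grasp_force: 4.4
```

Call:
{"method": "apply_moves", "body": {
  "targets": [
    {"translation":[-0.01,-0.002,0],"twist":-0.08,"hand":0}
  ]
}}

```text
time: 19.9
tool_pos: [0.5363, -0.0633, 0.0602]
tool_rot: [-0.002, -0.114, 0.993, 0.0]
contact_force: [-8.9, -3.0, 5.4]
gripper_width: -0.001
grasp_force: 4.6
```

Call:
{"method": "apply_moves", "body": {
  "targets": [
    {"translation":[-0.01,-0.002,0],"twist":-0.08,"hand":0}
  ]
}}

```text
time: 20.0
tool_pos: [0.5372, -0.0633, 0.0602]
tool_rot: [-0.002, -0.118, 0.993, 0.0]
contact_force: [-7.9, -3.1, 4.7]
gripper_width: 0.001
grasp_force: 4.4
```

Call:
{"method": "apply_moves", "body": {
  "targets": [
    {"translation":[-0.01,-0.002,0],"twist":-0.08,"hand":0}
  ]
}}

```text
time: 20.1
tool_pos: [0.5387, -0.0632, 0.0602]
tool_rot: [-0.001, -0.122, 0.993, 0.0]
contact_force: [-4.8, -1.5, 1.6]
gripper_width: 0.002
grasp_force: 2.6
```

Call:
{"method": "apply_moves", "body": {
  "targets": [
    {"translation":[-0.01,-0.002,0],"twist":-0.08,"hand":0}
  ]
}}

```text
time: 20.2
tool_pos: [0.5404, -0.0631, 0.0603]
tool_rot: [-0.001, -0.126, 0.992, 0.0]
contact_force: [-3.3, -0.5, 0.2]
gripper_width: -0.003
grasp_force: 1.7
```

On the crest. The snap should follow.

Call:
{"method": "apply_moves", "body": {
  "targets": [
    {"translation":[-0.01,-0.002,0],"twist":-0.08,"hand":0}
  ]
}}

```text
time: 20.3
tool_pos: [0.5418, -0.0629, 0.0603]
tool_rot: [0.0, -0.13, 0.992, 0.0]
contact_force: [-2.1, -0.5, 0.9]
gripper_width: 0.001
grasp_force: 1.1
```

Call:
{"method": "apply_moves", "body": {
  "targets": [
    {"translation":[-0.01,-0.002,0],"twist":-0.08,"hand":0}
  ]
}}

```text
time: 20.4
tool_pos: [0.5434, -0.0628, 0.0604]
tool_rot: [0.001, -0.134, 0.991, 0.0]
contact_force: [0.1, -0.2, -0.2]
gripper_width: 0.004
grasp_force: 0.0
```

Call:
{"method": "apply_moves", "body": {
  "targets": [
    {"translation":[-0.007,-0.001,0],"twist":-0.05,"hand":0}
  ]
}}

```text
time: 20.5
tool_pos: [0.5443, -0.0627, 0.0606]
tool_rot: [0.001, -0.136, 0.991, 0.0]
contact_force: [-0.0, 0.0, 0.4]
gripper_width: -0.001
grasp_force: 0.0
```

Call:
{"method": "apply_moves", "body": {
  "targets": [
    {"translation":[-0.005,0,0],"twist":0,"hand":0}
  ]
}}

```text
time: 20.6
tool_pos: [0.5446, -0.0627, 0.0606]
tool_rot: [0.001, -0.136, 0.991, -0.0]
contact_force: [-0.5, -0.7, -0.3]
gripper_width: 0.002
grasp_force: 0.2
```

Call:
{"method": "apply_moves", "body": {
  "targets": [
    {"translation":[-0.005,0,0],"twist":0,"hand":0}
  ]
}}

```text
time: 20.7
tool_pos: [0.5447, -0.0626, 0.0605]
tool_rot: [0.0, -0.136, 0.991, -0.0]
contact_force: [-1.1, -1.1, 1.9]
gripper_width: -0.002
grasp_force: 0.8
```

Call:
{"method": "apply_moves", "body": {
  "targets": [
    {"translation":[-0.006,0,0],"twist":0,"hand":0}
  ]
}}

```text
time: 20.8
tool_pos: [0.5449, -0.0626, 0.0604]
tool_rot: [-0.0, -0.136, 0.991, -0.0]
contact_force: [-3.4, -0.1, 2.9]
gripper_width: -0.001
grasp_force: 1.4
```

Call:
{"method": "apply_moves", "body": {
  "targets": [
    {"translation":[0.02,0,0],"twist":0,"hand":0},
    {"translation":[0.05,0,0],"twist":0,"hand":0},
    {"translation":[0.2,0,0],"twist":0,"hand":0},
    {"translation":[0.3,0,0],"twist":0,"hand":0},
    {"translation":[0,0,-0.4],"twist":0,"hand":0},
    {"translation":[0,0,-0.4],"twist":0,"hand":0},
    {"translation":[0.2,0,-0.4],"twist":0,"hand":0},
    {"translation":[0.4,0,0],"twist":0,"hand":0}
  ]
}}

```text
time: 21.6
tool_pos: [0.4361, -0.0954, 0.1877]
tool_rot: [0.006, -0.137, 0.991, -0.003]
contact_force: [-0.6, -0.2, 1.1]
gripper_width: -0.001
grasp_force: 0.0
```

Call:
{"method": "apply_moves", "body": {
  "targets": [
    {"translation":[0,0,0],"twist":0,"hand":0},
    {"translation":[0,0,0],"twist":0,"hand":0},
    {"translation":[0,0,0],"twist":0,"hand":0}
  ]
}}

```text
time: 21.9
tool_pos: [0.4325, -0.094, 0.18]
tool_rot: [0.0, -0.136, 0.991, 0.0]
contact_force: [1.0, 0.2, 0.3]
gripper_width: 0.001
grasp_force: 0.0
```

Run:
```python
from h import *
print(state()['tool_pos'])
c=get_calibration('wrist'); im=grab_frame('wrist')
cv2.polylines(im,[(px(c,np.c_[S[0]+.0185*np.cos(a),S[1]+.0185*np.sin(a),0*a+.076])*4).round().astype(np.int32)],True,(255,0,0),1,shift=2)
for th,col in((-.09,(0,0,255)),(.2,(0,255,0))):
    dy=-ey*np.cos(th)-ex*np.sin(th); dx=-ex*np.cos(th)+ey*np.sin(th)
    cv2.polylines(im,[(px(c,np.c_[[H+.006*dx,H+.006*dx+.15*dy],[.072]*2])*4).round().astype(np.int32)],False,col,1,shift=2)
save('w7.png',im[60:,120:560])
```

```text
[ 0.43253308 -0.09399262  0.17997149]
```

View pics/w7.png

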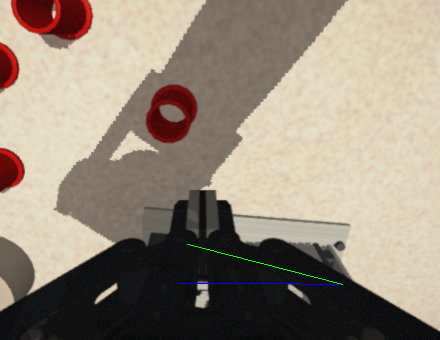

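The fingers hide the door in that view. I'll check it numerically with the scene camera's door region instead.

Run:
```python
from h import *
for n in('scene','top'):
    im=grab_frame(n); c=get_calibration(n)
    for q in('door','push_pad'):
        for r in regions_of(n,q)[:1]:
            m=r['pixels']; print(n,q,r['score'],np.argwhere(m).mean(0)[::-1].round(1),m.sum())
            for th in(-.15,-.1,-.05,0,.1,.2,.3,.5):
                dy=-ey*np.cos(th)-ex*np.sin(th); dx=-ex*np.cos(th)+ey*np.sin(th)
                P=[[*(H+u*dx+v*dy),z] for u in(.006,-.002) for v in(0.005,.15) for z in(.01,.072)]
                k=np.zeros((400,640),np.uint8); cv2.fillConvexPoly(k,cv2.convexHull(px(c,P).round().astype(np.int32)),1)
                print('  ',th,'IoU',round((m&(k>0)).sum()/(m|(k>0)).sum(),3))
    for r in recognise(n,'sleeve')[:6]: print(n,round(r['score'],2),np.round(r['point'],3))
```

```text
scene push_pad 0.75 [336.8 210.2] 954
   -0.15 IoU 0.744
   -0.1 IoU 0.824
   -0.05 IoU 0.827
   0 IoU 0.794
   0.1 IoU 0.726
   0.2 IoU 0.596
   0.3 IoU 0.496
   0.5 IoU 0.362
scene 0.78 [ 0.439 -0.297  0.038]
scene 0.78 [ 0.434 -0.128  0.038]
scene 0.69 [ 0.379 -0.24   0.037]
scene 0.63 [ 0.547 -0.282  0.04 ]
scene 0.59 [0.654 0.005 0.056]
scene 0.4 [0.646 0.012 0.016]
top door 0.75 [310.7 190.2] 374
   -0.15 IoU 0.53
   -0.1 IoU 0.772
   -0.05 IoU 0.66
   0 IoU 0.436
   0.1 IoU 0.145
   0.2 IoU 0.078
   0.3 IoU 0.048
   0.5 IoU 0.025
top push_pad 0.71 [166.2 212.6] 614
   -0.15 IoU 0.0
   -0.1 IoU 0.0
   -0.05 IoU 0.0
   0 IoU 0.0
   0.1 IoU 0.0
   0.2 IoU 0.0
   0.3 IoU 0.0
   0.5 IoU 0.0
top 0.81 [ 0.532 -0.277  0.033]
top 0.76 [ 0.362 -0.229  0.039]
top 0.59 [ 0.427 -0.29   0.035]
top 0.58 [0.634 0.005 0.056]
```

The door rests at about -0.09 rad with the robot clear of it, so it is latched. The sleeve is seated.

```bash
python3 -c "
from plant import *
print(job_done())"
```

```text
the job is handed in; nothing more can be done
None
```

The job is handed in: the sleeve sits fully down on the spindle and is released, the door is latched at about -0.09 rad, and the arm is clear of everything; the hand-in gave no verdict.

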